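# Shift the specimen lapping machine into third gear

## Robot

A 6-joint arm with a two-finger parallel gripper is mounted at the origin on the work surface. World frame = base frame: x ahead of the robot, y to its left, z up, the work surface at z = 0. Lengths are in mm, angles in degrees, forces in N, time in s.
With the tool pointing down it reaches from about 375 to 925 mm from the base axis. Payload 5.7 kg.
Tool frame: the origin (TCP) lies between the finger pads; the fingertips stand ahead of it and the grasp point (between the pads) lies 6 mm ahead of it (manip.nose_length is the z of the fingertips in the tool frame, in mm); z points along the fingers, y is the direction in which the jaws open and shut (so a half turn about z gives the same grasp; the last joint's range is limited). The gripper opens to 85 mm and grips with 20 to 120 N. Pads are 22 mm wide; open, the fingers measure 114 mm over their backs; the gripper's body (76 mm by 85 mm) begins 54 mm behind the grasp point. The pads swing forward as they close: fully open they stand 13 mm farther back than shut.
Start: joints at [65.426, 20.558, 86.54, -0, 72.909, -6.595], TCP at [185.199, 570.673, 256.267] pointing down, gripper open.
Joint ranges: [-170.27, 170.27], [-57.76, 135], [12.27, 136.19], [-55.21, 235.2], [11.17, 155.16], [-170.74, 170.74]. Speed limits (degrees/s): [136.94, 136.94, 180, 180, 180, 180].

## Interface

Orientations are given as a 3x3 rotation matrix whose columns are the frame's x, y, z axes.
In Python, from bench import telemetry, get_image, manip gives the robot as it stands.
- The arm moves only by the tool send_rows, never from a script. Its argument "deltas" is one flat list of numbers, 7 for each row, row after row: the shift along the world's x, y, z in cm, then the turn, a rotation vector about the world's x, y, z in rad, then the gripper command: -1 is shut, 1 is fully open, values between are in proportion. In form: [dx, dy, dz, rx, ry, rz, hand, dx, dy, dz, rx, ry, rz, hand, ...]. A call has exactly 8 rows; each row shifts and turns the pose as measured when the row begins; what a row does not reach is not made up. A row lasts 1/12 s, in which the tool goes at most 41.7 mm and 7.16 degrees, less where a joint would pass 70% of its speed; a pose out of reach is approached as far as the arm can. A call with a gripper value outside its range is refused whole. The fingers move at their own pace and stop on an object; "grip_force" is the grip in N (left out, the last holds). Time passes only in rows, so rows that do not move let the fingers close, or fill a call up. It gives the time, the measured TCP pose, the force and the opening at its end, in the units of the state.
- telemetry.sense(): the state, without advancing time (a new reading comes with each control period).
- get_image(name): name is "side" or "top"; returns a dict with "image" (384x512x3 uint8, red, green, blue), "depth" (384x512 float32, mm along the optical axis (not along the pixel's ray), 0 where there is no reading), "mtx" (3x3 intrinsics, pixels), "R" (3x3) and "t" (3): a world point X has camera coordinates R X + t. Camera axes: x right, y down, z forward; pixel columns grow to the right and rows downward; lengths in mm; the calibration is good to about 2 mm. A picture is of the moment at which its call begins.
- manip.job_done(): hands the job in, once; it reports no verdict.
The state is a dict: "time": time; "joint_pos": joint angles; "joint_vel": joint speeds; "tau": joint torques, N m; "ee_pos": TCP position; "eef_rot": TCP orientation; "force": force on the tool from outside, world axes, zero at the start; "ft_torque": the same for the moment, N m; "width": finger opening in mm.
Only numpy, scipy, OpenCV 4.12 (cv2) and the standard library are available. Lean on these libraries where they do the work, as an engineer would, in place of code of your own. Each camera call takes 0.05 s, during which the arm holds its last target. There are 200 camera calls.

## Task

Put the lapping machine into third gear by pushing the ball-topped gear lever gently with the fingertips, not gripping it: the lever stands somewhere in the left-hand lane of the H-shaped gate, so push it to the middle (neutral), straight across to the right-hand lane, then forward (away from the robot) until it is fully home in the far right slot, which is third. Never let it slip back into fourth, the near right slot, on the way. Let go of the lever and leave the jar, boxes and other loose things where they stand.

Things in the scene. Friction and masses are not known exactly. Their poses are not given: they have to be found in the camera images.
- lapper: lapping machine: fixed cream housing 250 mm (x) by 370 mm (y), flat top at 95 mm, round lapping bowl 190 mm wide (rim at 130 mm) on the left, centred at x 30, y 155 mm. Origin: on the bench straight below the centre of the gear gate, which is also the lever's foot. x: forward, away from the robot; y: left; z up. Yaw varies. The lever's pivot is 30 mm straight above the origin
- gate (a point): centre of the top of the steel H gate plate (100 x 100 mm), 104 mm above the bench; axes as the machine's. Two lanes along x, centred 15 mm left and right, joined only in the middle (x = 0) by a cross slot 17 mm wide along y. First gear is far left, second near left, third far right, fourth near right
- knob (a point): centre of the black ball knob, 42 mm across, on the gear lever: a steel rod 10 mm thick, knob centre 170 mm from the pivot, so 200 mm above the bench when upright. Its axes lean with the lever. Knob offset from the pivot in the machine's frame, mm: x = 170 sin(fore), y = -170 cos(fore) sin(across), z = 170 cos(fore) cos(across)
- gear_fore (a joint): fore-and-aft lean of the lever, rad: 0 neutral (in line with the cross slot), positive forward; stops at +0.29 (home in first or third) and -0.29 (second or fourth). It can go across only while within about 0.05 of 0. 0.1 rad is about 17 mm at the knob. It stays where it is left and takes about 2 N at the knob to move
- gear_across (a joint): sideways lean of the lever, rad: negative to the left, positive to the right (machine -y). -0.19 to -0.235 in the left lane, +0.19 to +0.235 in the right lane, stops at +-0.235; 0 in the middle of the cross slot. Stays where it is left
- grit_jar: small lidded grit jar, 38 mm wide, 45 mm tall, standing on the machine's top beyond the gate (far side) to the right; origin at the centre of its underside
- fossil_box: clear specimen box 50 x 50 x 24 mm with a round fossil, on the machine's top beyond the gate (far side); origin at the centre of its underside
- rock: rounded rock specimen, 64 mm wide, 40 mm tall, on the bench right of the machine; origin at the centre of its underside
- wash_bottle: white bottle 60 mm wide, 150 mm tall, on the bench right of the machine; origin at the centre of its underside
- beaker: white open beaker 64 mm wide, 85 mm tall, on the bench left of the machine; origin at the centre of its underside
- brush: cleaning brush 170 mm long lying on the bench at the right; origin under its middle
- shell_box: clear specimen box 50 x 50 x 24 mm with small shells, on the bench at the right; origin at the centre of its underside

How it is judged:
By the outcome, as a careful person would: the job done as asked, in the order asked, and still so for the second after the job is handed in, with the robot touching nothing.
It also fails if it takes over 51 s, if anything falls off the work surface, if the arm or the gripper's body presses on something with over 40 N, if the wrist force passes 120 N, or if a joint passes its speed limit or range.

## Working session

There is one attempt and no reset: what is moved stays moved. The work goes in short steps, Python scripts to look and compute and a tool call to move; the robot and the scene stay as the last step left them, time stands still between calls to the robot, and variables do not carry over. Pictures are saved under pics/ and viewed, about 8 in all and at most 12, crops included, and the job is handed in when it is done.

Besides the shell and the picture viewer there is one more tool, called after "Call:" as name(argument=value, ...) on one line, values as JSON. send_rows: Moves the arm, as the interface text tells. Its arguments: {"type":"object","properties":{"deltas":{"type":"array","items":{"type":"number"}},"grip_force":{"type":"number"}},"required":["deltas"]}

```bash
mkdir -p pics; cat > h.py <<'E'
import numpy as np,cv2
from bench import telemetry,get_image,manip
def snap(n,f):
    d=get_image(n); np.savez(f'pics/{f}.npz',**d); cv2.imwrite(f'pics/{f}.png',d['image'][:,:,::-1]); return d
def px(d,u,v):
    z=float(np.median([q for q in np.ravel(d['depth'][v-1:v+2,u-1:u+2]) if q>0] or [0]))
    return np.array(d['R']).T@(np.linalg.inv(d['mtx'])@[u,v,1]*z-d['t'])
def proj(d,X):
    c=d['R']@np.array(X,float)+d['t']; p=d['mtx']@c; return p[:2]/p[2]
E
python3 - <<'E'
from h import *
a=snap('top','t0');b=snap('side','s0')
cv2.imwrite('pics/both.png',cv2.resize(np.vstack([a['image'],b['image']])[:,:,::-1],None,fx=.78,fy=.78))
print(a['R'],a['t'],b['R'],b['t'],manip.nose_length,telemetry.sense())
E
```

```text
[[ 6.28519644e-03 -9.99980196e-01 -3.21582116e-04]
 [-9.94315627e-01 -6.21541080e-03 -1.06291124e-01]
 [ 1.06287020e-01  9.87814716e-04 -9.94335001e-01]] [ -22.71253403  555.35397674 1496.61955353] [[ 0.89195981 -0.4519759   0.01120196]
 [-0.22545085 -0.46612332 -0.85551211]
 [ 0.39189235  0.76055692 -0.51766162]] [-488.83183675  233.06859844  805.95923192] 25.0 {'time': 0.1, 'joint_pos': array([ 6.54261847e+01,  2.05947632e+01,  8.65933357e+01,  9.03928558e-04,
        7.29090240e+01, -6.59510396e+00]), 'joint_vel': array([ 0.07458194, -0.14016836, -0.16707378,  0.04912483,  0.08927785,
        0.14167171]), 'tau': array([-1.69463714e-03, -5.28658140e+01, -2.79350299e+01, -5.29106710e-04,
        4.94280961e-03, -1.90556273e-05]), 'ee_pos': array([184.96183402, 570.17124846, 255.52403834]), 'eef_rot': array([[-9.51169757e-01,  3.08667420e-01, -7.18653334e-04],
       [ 3.08668185e-01,  9.51168541e-01, -1.53531085e-03],
       [ 2.09660005e-04, -1.68216667e-03, -9.99998563e-01]]), 'force': array([-0.14627228, -0.35580272,  0.03268959]), 'ft_torque': array([-0.00366436, -0.01672072,  0.04294011]), 'width': 85.49400298983329}
```

View pics/t0.png

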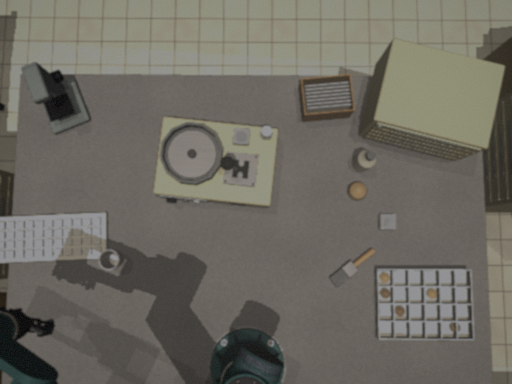

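View pics/s0.png

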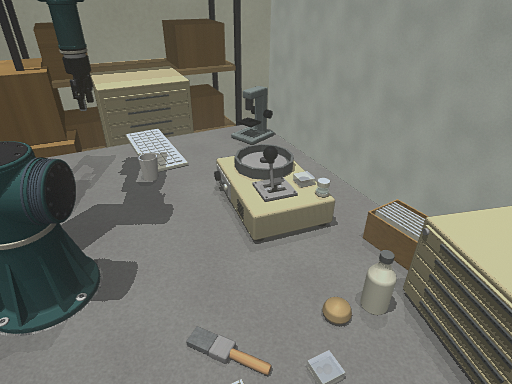

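```bash
python3 - <<'E'
from h import *
a=np.load('pics/t0.npz');b=np.load('pics/s0.npz')
A=cv2.resize(a['image'][105:215,145:290,::-1],(725,550),interpolation=cv2.INTER_CUBIC)
cv2.imwrite('pics/tc.png',A)
B=cv2.resize(b['image'][135:245,205:345,::-1],(700,550),interpolation=cv2.INTER_CUBIC)
cv2.imwrite('pics/sc.png',B)
E
```

```text
(no output)
```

View pics/tc.png

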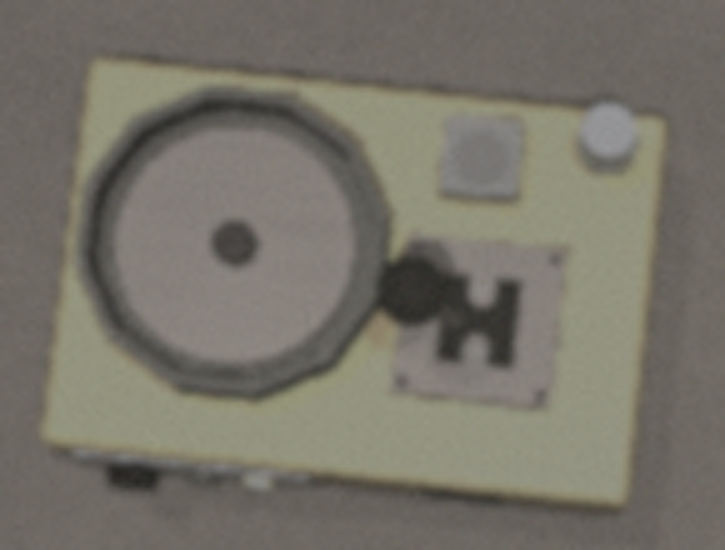

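View pics/sc.png

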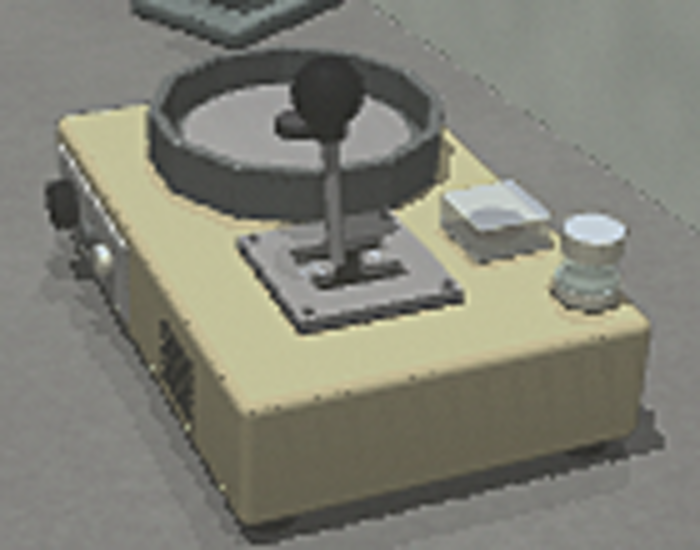

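```bash
cat >> h.py <<'E'
def ray(d,u,v,z):
    R=np.array(d['R']);c=-R.T@d['t'];r=R.T@np.linalg.inv(d['mtx'])@[u,v,1];return c+r*(z-c[2])/r[2]
def tri(a,pa,b,pb):
    M=[];y=[]
    for d,p in((a,pa),(b,pb)):
        R=np.array(d['R']);c=-R.T@d['t'];r=R.T@np.linalg.inv(d['mtx'])@[*p,1];r/=np.linalg.norm(r)
        P=np.eye(3)-np.outer(r,r);M.append(P);y.append(P@c)
    X=np.linalg.lstsq(np.vstack(M),np.hstack(y),rcond=None)[0];return X
def lean(X,g,yaw):
    c,s=np.cos(yaw),np.sin(yaw);dx,dy=X[0]-g[0],X[1]-g[1];m=np.array([c*dx+s*dy,-s*dx+c*dy,X[2]-30])
    L=np.linalg.norm(m);return m,L,np.arcsin(m[0]/L),np.arctan2(-m[1],m[2])
E
python3 - <<'E'
from h import *
a=np.load('pics/t0.npz');b=np.load('pics/s0.npz')
C=lambda u,v:(145+u/5-.4,105+v/5-.4)
S=lambda u,v:(205+u/5-.4,135+v/5-.4)
g=[ray(a,*C(*p),104) for p in((557,258),(540,398),(403,382))]
print(g); G=(g[0]+g[2])/2
cs=[ray(a,*C(*p),95) for p in((92,58),(665,118),(625,503),(45,440))]
print(np.array(cs))
for i,j in((0,1),(3,2),(2,1),(3,0)):
    d=cs[j]-cs[i];print(np.linalg.norm(d),np.degrees(np.arctan2(d[1],d[0])))
print('gate',G, 'side gate', (ray(b,*S(307,323),104)+ray(b,*S(393,230),104))/2,(ray(b,*S(243,240),104)+ray(b,*S(455,292),104))/2)
bowl=ray(a,*C(235,243),110);print('bowl',bowl)
X=tri(a,C(410,290),b,S(327,98));print(X,px(a,227,163),px(b,270,154))
for y in(-5,-6,-7): print(lean(X,G,np.radians(y)))
for n,p in(('jar',(608,130)),('box',(480,158))): print(n,ray(a,*C(*p),140 if n=='jar' else 119))
E
```

```text
[array([654.9431428 , -25.82800316, 104.        ]), array([567.21272076, -15.83104373, 104.        ]), array([576.64608153,  68.93210934, 104.        ])]
[[782.7515953  268.49331835  95.        ]
 [746.34697566 -93.34542722  95.        ]
 [503.20225828 -68.81396332  95.        ]
 [540.13248297 291.16658934  95.        ]]
363.665470081038 -95.7451991006099
361.86992109359227 -95.85745356604748
244.37910367452957 -5.761215450161729
243.6762419357841 -5.3389061450201325
gate [615.79461216  21.55205309 104.        ] side gate [613.43436031  12.83800895 104.        ] [615.59766224  23.06594255 104.        ]
bowl [662.03333064 173.7581728  110.        ]
[619.32298791  59.80677298 194.65684852] [614.50548775  57.522805   215.27431448] [609.74912815  42.53721447 204.65073027]
(array([  0.18083068,  38.41666734, 164.65684852]), np.float64(169.07912583364663), np.float64(0.0010695035137424352), np.float64(-0.22921313380285419))
(array([ -0.48966015,  38.41397223, 164.65684852]), np.float64(169.07912583364663), np.float64(-0.002896045453012004), np.float64(-0.22919761068317596))
(array([ -1.16000183,  38.39957585, 164.65684852]), np.float64(169.07912583364663), np.float64(-0.0068607577796743965), np.float64(-0.22911468955251102))
jar [727.72478441 -56.34450151 140.        ]
box [714.57869239  22.1800004  119.        ]
```

Call:
send_rows(deltas=[2.7,-2.8,0,0,0,0.03,-1,2.7,-2.8,0,0,0,0.03,-1,2.7,-2.8,0,0,0,0.03,-1,2.7,-2.8,0,0,0,0.03,-1,2.7,-2.8,0,0,0,0.03,-1,2.7,-2.8,0,0,0,0.03,-1,2.7,-2.8,0,0,0,0.03,-1,2.7,-2.8,0,0,0,0,-1], grip_force=20)

```text
time: 0.77
ee_pos: [400.4, 341.1, 252.5]
eef_rot: [[-0.997, 0.079, -0.006], [0.079, 0.997, -0.002], [0.006, -0.002, -1.0]]
force: [0.1, 0.9, -0.5]
width: -0.2
```

Call:
send_rows(deltas=[2.9,-2.8,0.1,0,0,-0.005,-1,2.9,-2.8,0.1,0,0,-0.005,-1,2.9,-2.8,0,0,0,-0.005,-1,2.9,-2.8,0,0,0,-0.005,-1,2.9,-2.8,0,0,0,0,-1,2.9,-2.8,0,0,0,0,-1,2.9,-2.8,0,0,0,0,-1,2.0,-1.5,0,0,0,0,-1])

```text
time: 1.43
ee_pos: [628.8, 116.0, 252.1]
eef_rot: [[-0.995, 0.103, -0.01], [0.103, 0.995, -0.004], [0.01, -0.005, -1.0]]
force: [0.4, 0.6, 0.4]
width: 0.2
```

Call:
send_rows(deltas=[-0.2,0,-1.3,0,-0.003,0,-1,-0.1,0,-1.3,0,-0.003,0,-1,0,0,-1.3,0,0,0,-1,0,0,-1.3,0,0,0,-1,0,0,0,0,0,0,-1,0,0,0,0,0,0,-1,0,0,0,0,0,0,-1,0,0,0,0,0,0,-1])

```text
time: 2.1
ee_pos: [631.6, 107.9, 195.9]
eef_rot: [[-0.994, 0.112, -0.004], [0.112, 0.994, -0.006], [0.003, -0.006, -1.0]]
force: [-0.6, -0.6, -0.7]
width: 0.1
```

```bash
python3 - <<'E'
from h import *
s=telemetry.sense();print(s['ee_pos'],s['eef_rot'],s['force'])
b=snap('side','s1')
B=cv2.resize(b['image'][85:245,205:345,::-1],None,fx=3.5,fy=3.5,interpolation=cv2.INTER_CUBIC)
cv2.imwrite('pics/s1c.png',B)
E
```

```text
[631.64037933 107.87927976 195.94645584] [[-0.99366952  0.11227277 -0.00396242]
 [ 0.11229381  0.99365949 -0.00556111]
 [ 0.00331293 -0.00597086 -0.99997669]] [-0.5632761  -0.61065215 -0.72040117]
```

View pics/s1c.png

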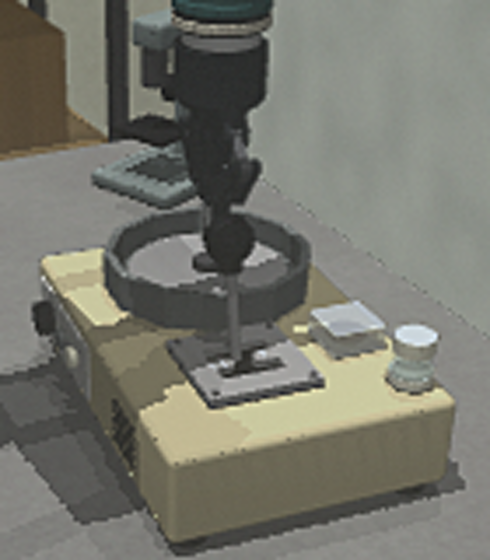

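Call:
send_rows(deltas=[-0.4,0,0.2,0,0,-0.006,-1,-0.4,0,0.1,0,0,-0.005,-1,0,0,0,0,0,0,-1,0,0,0,0,0,0,-1,-0.03,-0.3,0,0,0,0,-1,-0.03,-0.3,0,0,0,0,-1,-0.03,-0.3,0,0,0,0,-1,-0.03,-0.3,0,0,0,0,-1])

```text
time: 2.82
ee_pos: [622.8, 96.2, 203.0]
eef_rot: [[-0.992, 0.122, 0.002], [0.122, 0.992, -0.005], [-0.003, -0.005, -1.0]]
force: [-0.2, 0.1, 0.7]
width: 0.2
```

Call:
send_rows(deltas=[-0.03,-0.3,-0.1,0,0,0.01,-1,-0.03,-0.3,-0.1,0,0,0.008,-1,-0.03,-0.3,0,0,0,0,-1,-0.03,-0.3,0,0,0,0,-1,-0.03,-0.3,0,0,0,0,-1,-0.03,-0.3,0,0,0,0,-1,-0.03,-0.3,0,0,0,0,-1,-0.03,-0.3,0,0,0,0,-1])

```text
time: 3.48
ee_pos: [621.3, 71.1, 201.7]
eef_rot: [[-0.995, 0.103, 0.005], [0.103, 0.995, -0.001], [-0.005, -0.001, -1.0]]
force: [-0.7, 2.2, 1.5]
width: 0.1
```

Call:
send_rows(deltas=[-0.04,-0.3,0,0,0,0,-1,-0.04,-0.3,0,0,0,0,-1,-0.04,-0.3,0,0,0,0,-1,-0.04,-0.3,0,0,0,0,-1,-0.04,-0.3,0,0,0,0,-1,-0.04,-0.3,0,0,0,0,-1,-0.04,-0.3,0,0,0,0,-1,-0.04,-0.3,0,0,0,0,-1])

```text
time: 4.15
ee_pos: [618.0, 43.9, 201.7]
eef_rot: [[-0.995, 0.104, 0.005], [0.104, 0.995, -0.002], [-0.005, -0.002, -1.0]]
force: [1.2, 2.2, 0.8]
width: -0.2
```

```bash
python3 - <<'E'
from h import *
b=snap('side','s2');a=snap('top','t2')
B=cv2.resize(b['image'][125:225,225:345,::-1],None,fx=5,fy=5,interpolation=cv2.INTER_CUBIC)
cv2.imwrite('pics/s2c.png',B)
E
```

```text
(no output)
```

View pics/s2c.png

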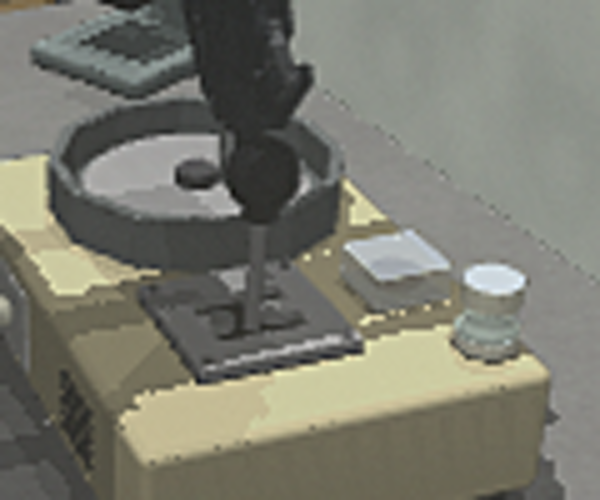

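```bash
cat >> h.py <<'E'
G=(615.5,22);YAW=np.radians(-5.7)
def knob(f,a):
    m=170*np.array([np.sin(f),-np.cos(f)*np.sin(a),np.cos(f)*np.cos(a)]);c,s=np.cos(YAW),np.sin(YAW)
    return np.array([G[0]+c*m[0]-s*m[1],G[1]+s*m[0]+c*m[1],30+m[2]])
def fit(b,p):
    from scipy.optimize import least_squares
    return least_squares(lambda q:proj(b,knob(*q))-p,[0,0]).x
E
python3 - <<'E'
from h import *
b0=np.load('pics/s0.npz');b=np.load('pics/s2.npz')
print(fit(b0,(270,154.2)),fit(b,(225+262/5-.4,125+177/5-.4)))
E
```

```text
[-0.00732426 -0.20430157] [-0.00206719  0.07039581]
```

Call:
send_rows(deltas=[-0.03,-0.3,0,0,0,0,-1,-0.03,-0.3,0,0,0,0,-1,-0.03,-0.3,0,0,0,0,-1,-0.03,-0.3,0,0,0,0,-1,-0.03,-0.3,0,0,0,0,-1,-0.03,-0.3,0,0,0,0,-1,-0.03,-0.2,0,0,0,0,-1,0,-0.1,0,0,0,0,-1])

```text
time: 4.92
ee_pos: [615.2, 20.6, 200.8]
eef_rot: [[-0.995, 0.104, 0.004], [0.104, 0.995, -0.002], [-0.004, -0.002, -1.0]]
force: [1.2, 0.7, -0.4]
width: -0.1
```

```bash
python3 - <<'E'
from h import *
s=telemetry.sense();print(s['ee_pos'],s['force'])
b=snap('side','s3')
B=cv2.resize(b['image'][125:225,225:345,::-1],None,fx=5,fy=5,interpolation=cv2.INTER_CUBIC)
cv2.imwrite('pics/s3c.png',B)
E
```

```text
[615.17748408  20.62619965 200.77262483] [ 1.15668261  0.71796314 -0.41366507]
```

View pics/s3c.png

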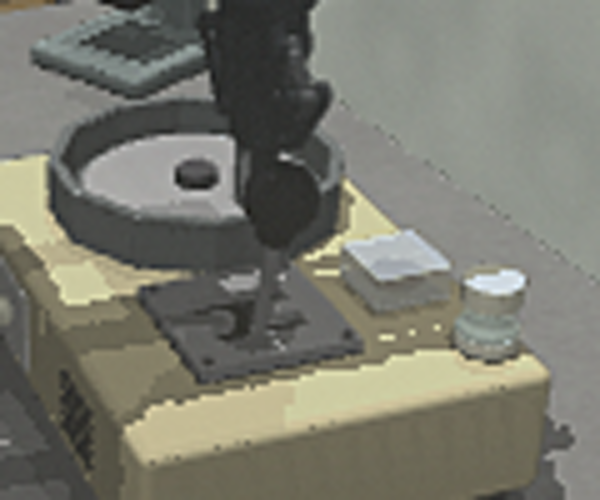

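Call:
send_rows(deltas=[0,-0.2,0,0,0,0,-1,0,-0.1,0,0,0,0,-1,0,0,0,0,0,0,-1,0,0,0,0,0,0,-1,0,0,0,0,0,0,-1,0,0,0,0,0,0,-1,0,0,0,0,0,0,-1,0,0,0,0,0,0,-1])

```text
time: 5.63
ee_pos: [615.0, 18.0, 200.6]
eef_rot: [[-0.995, 0.104, 0.003], [0.104, 0.995, -0.002], [-0.003, -0.001, -1.0]]
force: [-0.5, 1.4, -0.4]
width: 0.0
```

```bash
python3 - <<'E'
from h import *
b=np.load('pics/s3.npz');print(fit(b,(225+282/5-.4,125+203/5-.4)))
print(telemetry.sense()['ee_pos'],telemetry.sense()['force'])
E
```

```text
[0.00107853 0.22194871]
[614.99657158  17.95399385 200.5751777 ] [-0.51190426  1.36964125 -0.38805931]
```

Call:
send_rows(deltas=[0.1,1.0,0,0,0,0,-1,0.1,1.0,0,0,0,0,-1,0.05,0.5,0,0,0,0,-1,0,0,0,0,0,0,-1,-1.5,0.15,0,0,0,0,-1,-1.5,0.15,0,0,0,0,-1,-1.5,0.15,0,0,0,0,-1,-1.0,0.1,0,0,0,0,-1])

```text
time: 6.3
ee_pos: [562.9, 51.3, 200.4]
eef_rot: [[-0.995, 0.101, 0.004], [0.101, 0.995, -0.005], [-0.005, -0.004, -1.0]]
force: [0.2, 0.1, -0.3]
width: 0.2
```

Call:
send_rows(deltas=[-0.2,-1.2,0,0,0,0,-1,-0.15,-1.2,0,0,0,0,-1,-0.15,-1.2,0,0,0,0,-1,-0.1,-1.2,0,0,0,0,-1,-0.1,-0.8,0,0,0,0,-1,0,-0.4,0,0,0,0,-1,0,0,0,0,0,0,-1,0,0,0,0,0,0,-1])

```text
time: 6.97
ee_pos: [555.7, -16.9, 200.9]
eef_rot: [[-0.995, 0.103, 0.006], [0.103, 0.995, -0.007], [-0.006, -0.006, -1.0]]
force: [-0.5, -0.1, 0.1]
width: 0.2
```

Call:
send_rows(deltas=[0.3,0.3,-0.2,0,0,0,-1,0.3,0.2,-0.1,0,0,0,-1,0.3,-0.03,0,0,0,0,-1,0.3,-0.03,0,0,0,0,-1,0.3,-0.03,0,0,0,0,-1,0.3,-0.03,0,0,0,0,-1,0.3,-0.03,0,0,0,0,-1,0.3,-0.03,0,0,0,0,-1])

```text
time: 7.63
ee_pos: [582.0, -11.2, 197.2]
eef_rot: [[-0.995, 0.1, 0.005], [0.1, 0.995, -0.006], [-0.005, -0.005, -1.0]]
force: [-1.4, -1.4, 1.8]
width: 0.0
```

Call:
send_rows(deltas=[0.3,-0.04,0,0,0,0,-1,0.3,-0.04,0,0,0,0,-1,0.3,-0.04,0,0,0,0,-1,0.3,-0.04,0,0,0,0,-1,0.3,-0.04,0,0,0,0,-1,0.3,-0.04,0,0,0,0,-1,0.3,-0.04,0,0,0,0,-1,0.3,-0.04,0,0,0,0,-1])

```text
time: 8.3
ee_pos: [607.0, -14.4, 197.0]
eef_rot: [[-0.995, 0.1, 0.001], [0.1, 0.995, -0.005], [-0.002, -0.005, -1.0]]
force: [-1.8, -0.2, 0.1]
width: -0.3
```

Call:
send_rows(deltas=[0.3,-0.04,0,0,0,0,-1,0.3,-0.04,0,0,0,0,-1,0.3,-0.04,0,0,0,0,-1,0.3,-0.04,0,0,0,0,-1,0.2,-0.03,0,0,0,0,-1,0.2,-0.02,0,0,0,0,-1,0.2,-0.02,0,0,0,0,-1,0.2,-0.02,0,0,0,0,-1])

```text
time: 8.97
ee_pos: [628.3, -16.5, 195.4]
eef_rot: [[-0.995, 0.1, -0.002], [0.1, 0.995, -0.003], [0.001, -0.004, -1.0]]
force: [-2.6, 1.3, -1.1]
width: 0.1
```

Call:
send_rows(deltas=[0.2,-0.02,0,0,0,0,-1,0.2,-0.02,0,0,0,0,-1,0.2,-0.02,0,0,0,0,-1,0.2,-0.02,0,0,0,0,-1,0.2,-0.02,0,0,0,0,-1,0.2,-0.02,0,0,0,0,-1,0.2,-0.02,0,0,0,0,-1,0.2,-0.02,0,0,0,0,-1])

```text
time: 9.63
ee_pos: [637.1, -17.5, 193.9]
eef_rot: [[-0.995, 0.1, -0.02], [0.1, 0.995, -0.002], [0.02, -0.004, -1.0]]
force: [-8.4, 1.5, 2.7]
width: -0.3
```

```bash
python3 - <<'E'
from h import *
b=snap('side','s4')
B=cv2.resize(b['image'][125:225,225:345,::-1],None,fx=5,fy=5,interpolation=cv2.INTER_CUBIC)
cv2.imwrite('pics/s4c.png',B)
E
```

```text
(no output)
```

View pics/s4c.png

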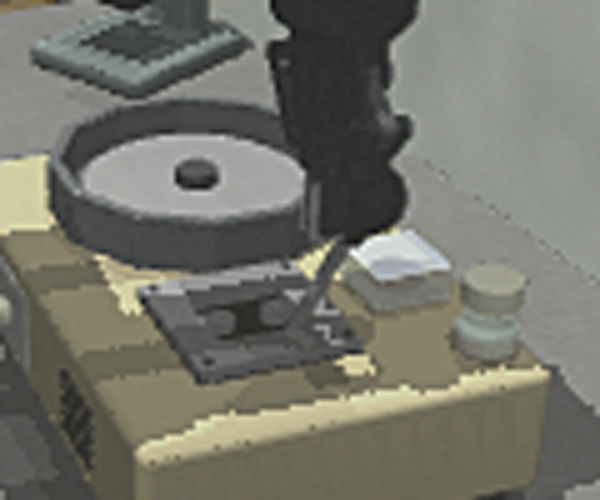

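Call:
send_rows(deltas=[-0.5,0.05,0,0,0,0,-1,-1.5,0.15,0,0,0,0,-1,-2.5,0.25,0,0,0,0,-1,-2.5,0.25,0,0,0,0,-1,-3,0.3,0,0,0,0,-1,-3,0.3,1,0,0,0,-1,-2,0,2,0,0,0,-1,0,0,2,0,0,0,-1])

```text
time: 10.35
ee_pos: [488.6, -6.5, 244.6]
eef_rot: [[-0.995, 0.1, -0.006], [0.1, 0.995, -0.006], [0.006, -0.007, -1.0]]
force: [0.2, -0.9, 0.8]
width: 0.1
```

Call:
send_rows(deltas=[0,2,1.5,0,0,0,-1,0,3,1,0,0,0,-1,0,3,0,0,0,0,-1,0,3,0,0,0,0,-1,0,2,0,0,0,0,-1,0,0,0,0,0,0,-1,0,0,0,0,0,0,-1,0,0,0,0,0,0,-1])

```text
time: 11.02
ee_pos: [500.1, 126.7, 283.6]
eef_rot: [[-0.994, 0.104, 0.033], [0.103, 0.995, -0.008], [-0.033, -0.004, -0.999]]
force: [0.3, -0.7, 0.6]
width: -0.1
```

```bash
python3 - <<'E'
from h import *
print(telemetry.sense()['ee_pos'],telemetry.sense()['force'])
b=snap('side','s5');a=snap('top','t5')
B=cv2.resize(b['image'][125:225,225:345,::-1],(480,400),interpolation=cv2.INTER_CUBIC)
A=cv2.resize(a['image'][110:210,200:280,::-1],(320,400),interpolation=cv2.INTER_CUBIC)
cv2.imwrite('pics/s5c.png',np.hstack([B,A]))
print(proj(b,knob(.29,.22)),proj(b,knob(.24,.22)),proj(a,knob(.29,.22)))
E
```

```text
[500.07334567 126.70162634 283.56437293] [ 0.30204341 -0.71466153  0.56204294]
[296.67565515 164.3794545 ] [294.12030556 164.21165058] [253.54091205 149.18023688]
```

View pics/s5c.png

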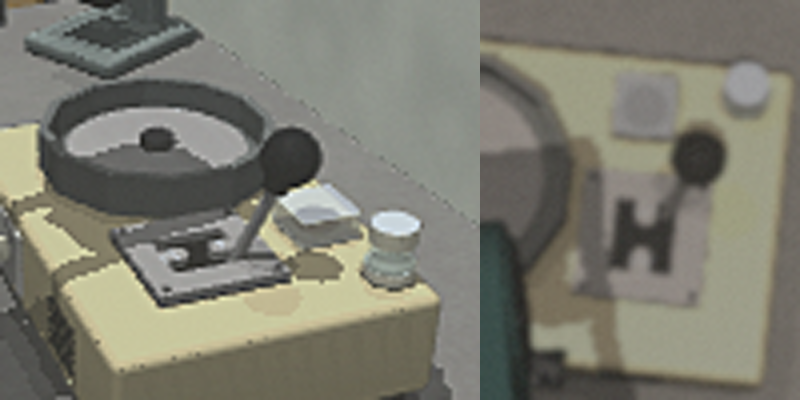

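```bash
python3 -c "
from bench import manip;print(manip.job_done())"
```

```text
the job is handed in; nothing more can be done
None
```

The lapping machine is in third gear, and I've handed the job in. The lever started at about neutral in the left lane. I pushed it across to the right lane with the shut fingertips, then forward from the near side until it met the stop, without gripping it.

- **Lever position:** With the arm backed off, the knob was within about 1 pixel in both cameras of where fore +0.29, across +0.22 puts it. In the cross slot, just before the last 2–3 mm of sideways push, it measured fore about 0.00 and across +0.22. I saw no drift towards fourth.
- **Forces and time:** The highest force I read was about 9 N, with the lever held against its stop. The arm was clear of everything when I handed in, at about 11 s.
- **Loose things:** In the last pictures the jar and fossil box still stood in their places. I didn't check the items on the bench again, but the arm never went near them at bench height.

None of the checks failed or disagreed.

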